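# Pin the cord guide and hold its bolt for tightening

## Task

Take the steel locking pin from the wooden holder and drop it fully home, down to its collar, through the fork and the guide arm on the cord stand, and let go of it. Then reach down into the gap behind the steel bracket, grip the hidden bolt head on both sides, bring it upright and firmly keep it there against its spring so that I can tighten the nut: finish while still holding it, without letting go. Leave everything else on the table where it is.

Things in the scene. Friction and masses are not known exactly. Their poses are not given: they have to be found in the camera images.
- stand: fixed cord-guide stand: wooden base 150 x 280 x 10 mm; steel bracket plate across its y, 110 mm wide, 5 thick, top 125 mm above the table; behind it (+x) a plywood backboard 110 wide, 16 thick, top 110 up; the gap between, open at top and ends, is 48 mm. Nut on the bracket's front; fork at its +y side. Origin: on the table under the plate; at yaw 0 x points away from the robot, y left; z up
- pin_hole (a point): mouth centre of the vertical hole in the fork, on its upper ear's top face, 72 mm above the table; from the stand's origin 125 mm to +y, 15 mm to -x; axes as the stand's. Both 44 x 44 x 12 mm ears and the fixed arm's tongue between have 12.5 mm through holes in line, bevelled; lowest face 44 mm, base 62 mm under the mouth. The arm runs to the stand's +x, ending in a ring 90 mm high
- pin: loose steel locking pin, 50 to 100 g, upright in one of the holder's holes: shaft 10 mm thick, 55 long, bevelled foot; then a collar 20 wide, 5 thick; then a round grip 14 thick, 37 tall. Origin: centre of its foot, z up along it; the grip is 60 to 97 mm above the origin. In the holder and in the fork the collar rests on top; seated, the origin is 55 mm below the hole's mouth
- bolt (a joint): angle of the bolt, rad: 0 = bar head upright, positive = its top leans to the stand's -y (right-handed about the stand's +x). A spring of 0.4 N m/rad drags it to about +0.3; it starts leaning 0.2 to 0.35. Squeezing the head between two upright fingers that close along the stand's y turns it upright; let go, it leans again
- bolt_head (a point): centre of the bolt's head, in the gap behind the bracket, 26 mm to the stand's +x of its origin and 90 mm above the table; a dark steel bar 16 mm thick along the stand's x, 12 mm wide and 40 mm long (upright at joint 0). Axes turn with the head: x as the stand's, z along the bar
- holder: dark wooden block, fixed, 170 x 50 x 60 mm tall, with three 13 mm holes in a row along its x, 55 mm apart, the middle one in its centre; holds the pin, a glue stick and a dowel, in any order. Origin: centre of its underside
- glue_stick: clear glue stick, 11 mm thick, 102 mm tall, upright in the holder; origin at its foot; leave
- dowel: plain wooden rod without a collar, 10 mm thick, 92 mm tall, upright in the holder; origin at its foot; leave
- cord_spool: white cord spool, 102 mm wide, 110 mm tall; origin under its centre; leave
- twine: small brown twine spool, 50 mm wide, 55 mm tall; origin under its centre; leave
- frame: white picture frame lying flat, about 180 x 220 x 23 mm; origin under its centre; leave
- glue_gun: black glue gun lying on its side, about 210 x 125 x 34 mm; origin under its barrel; leave
- scissors: scissors lying flat, about 165 mm long, 10 mm thick; origin by the rivet; leave
- jar: glass jar with white cap, 60 mm wide, 75 mm tall; origin under its centre; leave
- tape_roll: brass-coloured ring lying flat, 84 mm wide, 22 mm tall; origin under its centre; leave

How it is judged:
On the way, in this order (a step that is already met when the one before it is completed fails the run):
1. the pin is fully home through fork and arm, and let go (z of pin in the frame of pin_hole between -0.06 and -0.05 m and horizontal distance between pin and pin_hole below 0.005 m and angle between pin's own z axis and vertical below 0.12 rad and contact force between the fingers and pin below 0.1 N and linear speed of pin below 0.02 m/s), for 0.2 s.
2. the bolt head is gripped on both sides and brought upright (value of joint bolt between -0.1 and 0.1 rad and contact force between the fingers and bolt above 8 N and y of the grasp point in the frame of bolt_head between -0.01 and 0.01 m and distance between the grasp point and bolt_head below 0.035 m), for 0.3 s.
At the end, for the whole second after the job is handed in: The pin is untouched in the hole, collar within 5 mm of the ear, within 5 mm of centre, tilt under 0.12 rad; the fingers grip the bolt head with over 8 N, centred across its width within 10 mm and within 35 mm of its centre, and it is still and upright within 0.10 rad (all of step 1 and all of step 2 and velocity of joint bolt between -0.1 and 0.1 rad/s); the arm keeps its last pose, push and grip.
It fails at once if the glue stick or the dowel was moved more than 30 mm (distance of any of glue_stick, dowel from where it was at the start of the episode above 0.03 m).
It fails at once if something else on the table was moved more than 40 mm (distance of any of cord_spool, twine, frame, glue_gun, scissors, jar, tape_roll from where it was at the start of the episode above 0.04 m).
It also fails if it takes over 64 s, if anything falls off the work surface, if the arm or the gripper's body presses on something with over 40 N, if the wrist force passes 120 N, or if a joint passes its speed limit or range.

## Robot

A 6-joint arm with a two-finger parallel gripper is mounted at the origin on the work surface. World frame = base frame: x ahead of the robot, y to its left, z up, the work surface at z = 0. Lengths are in m, angles in rad, forces in N, time in s.
With the tool pointing down it reaches from about 0.325 to 1 m from the base axis. Payload 5.1 kg.
Tool frame: the origin (TCP) lies at the very end of the fingers, on their centre line; the grasp point (between the pads) lies 19 mm behind it (env.grip_point_offset is the z of the grasp point in the tool frame, in m); z points along the fingers, y is the line along which they close (so a half turn about z gives the same grasp; the last joint's range is limited). The gripper opens to 85 mm and grips with 20 to 120 N. Pads are 22 mm wide; open, the fingers measure 114 mm over their backs; the gripper's body (76 mm by 85 mm) begins 54 mm behind the grasp point. The pads swing forward as they close: fully open they stand 13 mm farther back than shut.
Start: joints at [-1.371, 0.124, 1.65, -0, 1.367, -0.083], TCP at [0.181, -0.624, 0.197] pointing down, gripper open.
Joint ranges: [-2.61, 2.61], [-1.02, 2.33], [0.03, 2.71], [-1.35, 4.49], [0.32, 2.68], [-2.91, 2.91]. Speed limits (rad/s): [2.57, 2.57, 3.14, 3.14, 3.14, 3.14].

## Interface

Orientations are given as a unit quaternion [w, x, y, z].
In Python, from rig import env, eyes, finish_job gives the robot as it stands. The module is installed in compiled form; this text tells all that it offers.
- The arm moves only by the tool arm_command, never from a script. Its argument "targets" is a list of rows, each a list of 5 numbers: the shift along the tool's x, y, z in mm, then the turn about the tool's z in degrees, then the opening in per cent of the stroke, from 0 (shut) to 100 (fully open). In form: [[x, y, z, turn, grip], ...]. A call has 1 to 10 rows; each row shifts and turns the commanded pose from where the row before left it, along the tool's axes as they then stand; what a row does not reach is not made up. A row lasts 1/8 s, in which the tool goes at most 62.5 mm and 10.7 degrees, less where a joint would pass 70% of its speed; a pose out of reach is approached as far as the arm can. A call is refused whole if a number of a shift passes 62.5 or a number of a turn 10.7, either way. A call with a gripper value outside its range is refused whole. The fingers move at their own pace and stop on an object; "newtons" is the grip in N (left out, the last holds). Time passes only in rows, so rows that do not move let the fingers close. It gives the time, the measured TCP pose, the force, the opening and the grip force at its end, in the units of the state.
- env.observe(): the state, without advancing time (a new reading comes with each control period).
- eyes.camera(name): name is "scene" or "side" or "wrist"; returns a dict with "img" (480x640x3 uint8, red, green, blue), "fx", "fy", "cx", "cy" (pixels), "cam_to_world" (4x4, takes a point from camera to world coordinates). Camera axes: x right, y up, looking along -z (the intrinsics and any distortion apply to the point x, -y, -z); pixel columns grow to the right and rows downward; lengths in m; the calibration is good to about 2 mm. A picture is of the moment at which its call begins. There is no depth.
- finish_job(): hands the job in; it is judged then, once.
The state is a dict: "time_s": time; "joint_positions": joint angles; "qvel": joint speeds; "joint_efforts": joint torques, N m; "tool_pos": TCP position; "tcp_rot": TCP orientation; "contact_force": force on the tool from outside, world axes, zero at the start; "torque": the same for the moment, N m; "gripper_width": opening from 0.0 (shut) to 1.0 (fully open); "gripper_force": force on a finger pad.
Only numpy, scipy, OpenCV 4.12 (cv2) and the standard library are available. Lean on these libraries where they do the work, as an engineer would, in place of code of your own. Each camera call takes 0.05 s, during which the arm holds its last target. There are 200 camera calls.

## Working session

There is one attempt and no reset: what is moved stays moved. The work goes in short steps, Python scripts to look and compute and a tool call to move; the robot and the scene stay as the last step left them, time stands still between calls to the robot, and variables do not carry over. Pictures are saved under pics/ and viewed, at most 10 in all, crops included, and the job is handed in when it is done.

Besides the shell and the picture viewer there is one more tool, called after ">>>" as name([rows], argument=value, ...), one row to a line, values as JSON. arm_command: Moves the arm, as the interface text tells. Its arguments: {"type":"object","properties":{"targets":{"type":"array"},"newtons":{"type":"number"}},"required":["targets"]}

```bash
mkdir -p pics; cat > h.py <<'E'
import numpy as np, cv2, json
from rig import env, eyes, finish_job
def shot(name,fn):
    c=eyes.camera(name); cv2.imwrite(f'pics/{fn}.png',c['img'][:,:,::-1])
    np.savez(f'pics/{fn}.npz',**{k:np.array(v) for k,v in c.items()}); return c
def load(fn): return dict(np.load(f'pics/{fn}.npz',allow_pickle=True))
def ray(c,u,v):
    T=c['cam_to_world']; d=np.array([(u-c['cx'])/c['fx'],-(v-c['cy'])/c['fy'],-1.]); d=T[:3,:3]@d
    return T[:3,3],d
def atz(c,u,v,z):
    o,d=ray(c,u,v); return o+d*(z-o[2])/d[2]
def proj(c,p):
    T=c['cam_to_world']; q=T[:3,:3].T@(np.array(p)-T[:3,3]); return np.array([c['cx']-c['fx']*q[0]/q[2],c['cy']+c['fy']*q[1]/q[2]])
def tri(obs):
    A=np.zeros((3,3));b=np.zeros(3)
    for c,u,v in obs:
        o,d=ray(c,u,v); d=d/np.linalg.norm(d); M=np.eye(3)-np.outer(d,d); A+=M;b+=M@o
    return np.linalg.solve(A,b)
def crop(fn,x0,y0,x1,y1,s,out):
    i=cv2.imread(f'pics/{fn}.png')[y0:y1,x0:x1]; cv2.imwrite(f'pics/{out}.png',cv2.resize(i,None,fx=s,fy=s,interpolation=cv2.INTER_CUBIC))
E
python3 - <<'E'
from h import *
for n in('scene','side'):
    c=shot(n,n+'0'); print(n,{k:c[k] for k in c if k!='img'})
print(env.observe(), env.grip_point_offset)
E
```

```text
scene {'fx': 528.6414896718305, 'fy': 528.6414896718305, 'cx': 315.5125270878775, 'cy': 252.39639626123858, 'cam_to_world': array([[ 0.16249015, -0.77184263,  0.61469985,  1.18851703],
       [ 0.98667909,  0.1221579 , -0.10743286, -0.11168128],
       [ 0.00783082,  0.62396827,  0.78141044,  0.94651181],
       [ 0.        ,  0.        ,  0.        ,  1.        ]])}
side {'fx': 464.1475085076369, 'fy': 464.1475085076369, 'cx': 318.7821079300641, 'cy': 237.9939812986265, 'cam_to_world': array([[-0.71412198,  0.41017071, -0.56726519, -0.22172573],
       [-0.69971646, -0.39433859,  0.59572977,  0.76075037],
       [ 0.02065635,  0.82234851,  0.56860904,  0.82185317],
       [ 0.        ,  0.        ,  0.        ,  1.        ]])}
{'time_s': 0.1, 'joint_positions': array([-1.37060892e+00,  1.24471065e-01,  1.65152184e+00,  3.39477187e-05,
        1.36752415e+00, -8.26123313e-02]), 'qvel': array([-0.00046117, -0.0025191 , -0.00437825, -0.00105161, -0.00148348,
        0.00111615]), 'joint_efforts': array([ 1.14927680e-04, -4.24931324e+01, -3.66653788e+01, -7.68997324e-05,
        3.93137103e-03,  1.17432907e-05]), 'tool_pos': array([ 0.18123081, -0.62358226,  0.19566506]), 'tcp_rot': array([-9.61514531e-04,  9.90019711e-01,  1.40925678e-01, -3.99404328e-05]), 'contact_force': array([ 0.30674746, -0.19582639, -0.19206565]), 'torque': array([ 0.00136785, -0.03751224, -0.01613893]), 'gripper_force': 0.0, 'gripper_width': 0.9958134956914769} -0.0187
```

View pics/scene0.png

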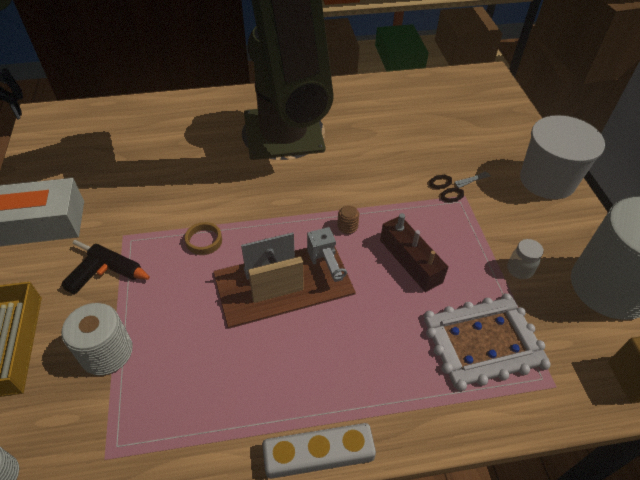

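View pics/side0.png

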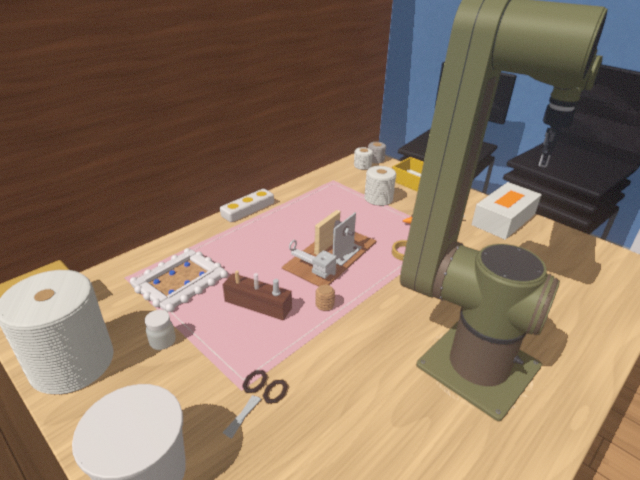

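Both views show the stand (scene ~285,275) and the holder (~413,255) with three upright items. I'll enlarge both areas.

```bash
python3 - <<'E'
from h import *
crop('scene0',205,195,455,330,3.2,'c1'); crop('side0',215,200,385,325,4.6,'c2')
E
```

```text
(no output)
```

View pics/c1.png

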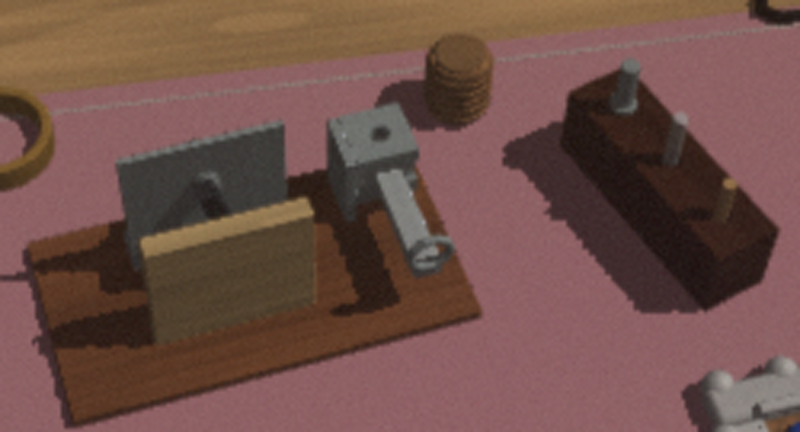

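View pics/c2.png

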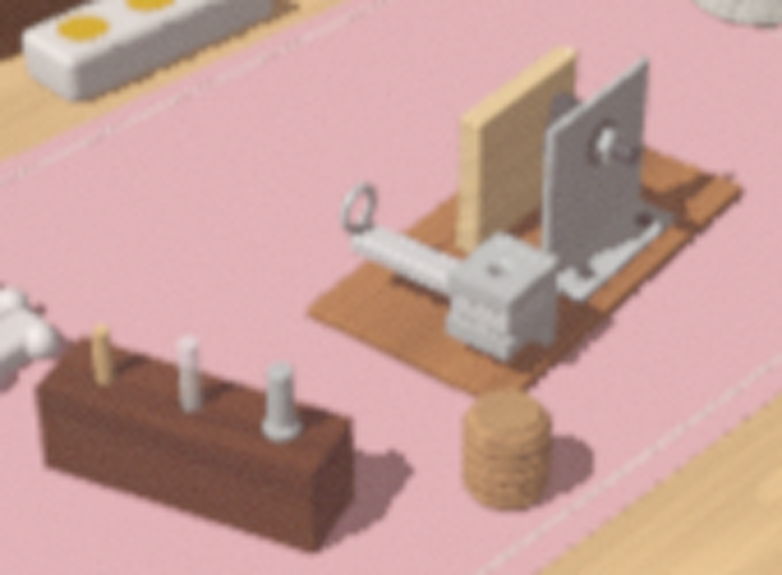

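The pin with its collar is in the holder hole nearest the robot: crop 1 (628,64) top, (624,107) collar; crop 2 (281,370) and (281,432). The fork hole mouth is at c1 (381,133) and c2 (498,268). Plate and backboard corners are readable, so I'll fit the stand pose.

```bash
cat > fit.py <<'E'
from h import *
from scipy.optimize import least_squares
s=load('scene0');d=load('side0')
A=lambda x,y:(s,205+x/3.2-.34,195+y/3.2-.34); B=lambda x,y:(d,215+x/4.6-.39,200+y/4.6-.39)
print('hole tri',tri([A(381,133),B(498,268)]),atz(*A(381,133),.072),atz(*B(498,268),.072))
print('pin top',tri([A(628,64),B(281,370)]),atz(*A(628,65),.102),atz(*B(281,370),.102))
print('collar',atz(*A(624,107),.0625),atz(*B(281,430),.0625))
for n,a,b in(('glue',(680,118),(188,342)),('dowel',(729,183),(101,330))): print(n,tri([A(*a),B(*b)]))
L=[(A(118,161),(0,-55,125)),(A(284,124),(0,55,125)),(A(150,255),(66.5,-55,110)),(A(315,216),(66.5,55,110)),(A(142,240),(50.5,-55,110)),(A(307,201),(50.5,55,110)),
(B(549,130),(0,55,125)),(B(647,60),(0,-55,125)),(B(462,122),(66.5,55,110)),(B(575,47),(50.5,-55,110)),
(A(381,133),(-15,125,72)),(B(498,268),(-15,125,72))]
L+=[(A(*p),(-15+i,125+j,72)) for p,i,j in(((328,121),-22,-22),((399,104),-22,22),((417,144),22,22),((345,165),22,-22))]
def W(p,l): c,n=np.cos(p[2]),np.sin(p[2]); l=np.array(l)/1e3; return np.array([p[0]+c*l[0]-n*l[1],p[1]+n*l[0]+c*l[1],l[2]])
f=lambda p:np.concatenate([proj(c,W(p,l))-[u,v] for (c,u,v),l in L])
r=least_squares(f,[.5,0,0],loss='soft_l1'); p=r.x
print(p,np.degrees(p[2])); print(np.round(f(p).reshape(-1,2),1).tolist())
print('hole',W(p,(-15,125,72)),'head',W(p,(26,0,90)))
E
python3 fit.py
```

```text
hole tri [0.45592518 0.03293701 0.06943567] [0.4590393 0.0334519 0.072    ] [0.45330314 0.0340488  0.072     ]
pin top [0.44684546 0.20583421 0.09877614] [0.45058445 0.20441431 0.102     ] [0.44385009 0.20827295 0.102     ]
collar [0.4541031  0.20605742 0.0625    ] [0.44298734 0.2107095  0.0625    ]
glue [0.49904697 0.2266597  0.09881574]
dowel [0.54997252 0.24649221 0.0887428 ]
[ 0.492126   -0.08951977  0.15953284] 9.140558212364137
[[-0.7, 0.3], [-0.1, -1.0], [-1.9, 0.8], [0.1, -0.9], [-1.4, -0.7], [0.2, -2.2], [-0.9, -0.9], [-1.1, -2.3], [-1.8, -2.5], [-0.3, -0.5], [-1.0, -0.4], [-0.5, -1.1], [2.8, -1.6], [-0.4, -1.0], [0.7, 1.1], [3.9, -0.6]]
hole [0.45745935 0.03151007 0.072     ] head [ 0.51779584 -0.08538949  0.09      ]
```

>>> arm_command([
  [36.7, -33.5, -10.4, 0, 100],
  [36.7, -33.5, -10.4, 0, 100],
  [36.7, -33.5, -10.4, 0, 100],
  [36.7, -33.5, -10.4, 0, 60],
  [36.7, -33.5, -10.4, 0, 60],
  [36.7, -33.5, -10.4, 0, 60],
  [36.7, -33.5, -10.4, 0, 60],
  [36.7, -33.5, -10.4, 0, 60],
  [36.7, -33.5, -10.4, 0, 60],
  [36.7, -33.5, -10.4, 0, 60],
])

```text
time_s: 1.35
tool_pos: [0.4407, -0.1984, 0.3007]
tcp_rot: [-0.0, 0.99, 0.141, -0.0]
contact_force: [0.8, -1.0, 0.6]
gripper_width: 0.604
gripper_force: 0.0
```

>>> arm_command([
  [15, -48.5, 7, 0, 60],
  [15, -48.5, 7, 0, 60],
  [15, -48.5, 7, 0, 60],
  [15, -48.5, 7, 0, 60],
  [15, -48.5, 7, 0, 60],
  [15, -48.5, 7, 0, 60],
  [15, -48.5, 7, 0, 60],
  [15, -48.5, 7, 0, 60],
  [0, 0, 0, 0, 60],
  [0, 0, 0, 0, 60],
])

```text
time_s: 2.6
tool_pos: [0.447, 0.2058, 0.2444]
tcp_rot: [0.0, 0.99, 0.141, -0.0]
contact_force: [0.7, -0.5, 0.4]
gripper_width: 0.602
gripper_force: 0.0
```

```bash
python3 - <<'E'
from h import *
c=shot('wrist','w1'); print(c['cam_to_world'],c['fx'],c['cx'],c['cy'])
o=env.observe(); print(o['tool_pos'],o['tcp_rot'],o['contact_force'],o['time_s'])
for p in((.4525,.206,.102),(.4585,.033,.072)): print(proj(c,p))
E
```

```text
[[ 2.79020217e-01  9.11187076e-01  3.03126758e-01  5.24967740e-01]
 [-9.60285172e-01  2.64646835e-01  8.83993264e-02  2.28460918e-01]
 [ 3.26786724e-04 -3.15753330e-01  9.48841255e-01  4.21846939e-01]
 [ 0.00000000e+00  0.00000000e+00  0.00000000e+00  1.00000000e+00]] 390.08153284555056 317.01171991827385 244.65446287890083
[0.44724855 0.20533494 0.24468909] [ 2.07164634e-04  9.90066316e-01  1.40600949e-01 -1.40192229e-04] [-0.27794926  0.19948635  0.20632952] 2.65
[318.49419941 210.08610137]
[495.52528801 246.58421685]
```

View pics/w1.png

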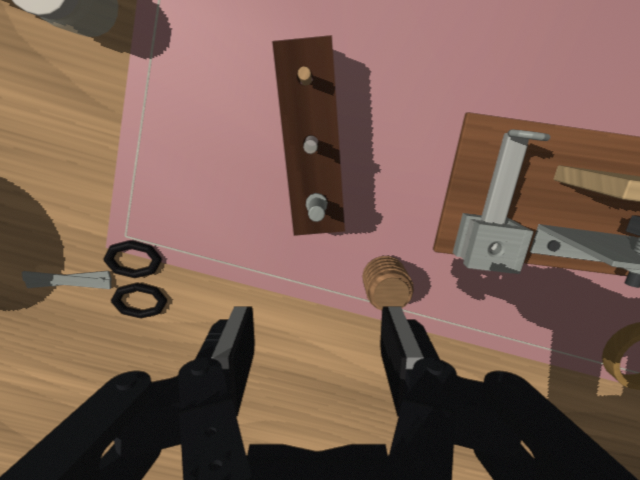

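The wrist view shows the pin at about (317,207), the hole at about (495,247), and the twine between the two (388,280). I'll enlarge it.

```bash
python3 -c "
from h import *
crop('w1',280,170,540,280,3,'c3')"
```

```text
(no output)
```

View pics/c3.png

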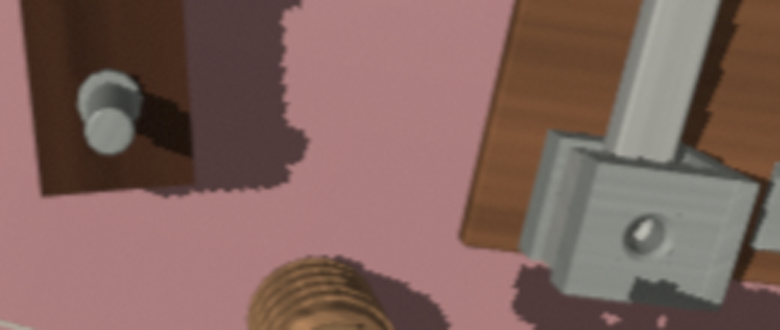

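```bash
python3 - <<'E'
from h import *
c=load('w1');s=load('scene0');d=load('side0')
q=lambda x,y:((x+.5)/3-.5+280,(y+.5)/3-.5+170)
A=lambda x,y:(s,205+x/3.2-.34,195+y/3.2-.34); B=lambda x,y:(d,215+x/4.6-.39,200+y/4.6-.39)
print('pin top',atz(c,*q(109,131),.102),tri([(c,*q(109,131)),A(628,64),B(281,370)]))
print('collar',atz(c,*q(110,101),.065))
print('hole',atz(c,*q(645,236),.072),tri([(c,*q(645,236)),A(381,133),B(498,268)]))
E
```

```text
pin top [0.44922853 0.20723206 0.102     ] [0.44744708 0.20615287 0.09860211]
collar [0.44973575 0.207138   0.065     ]
hole [0.45666191 0.03305046 0.072     ] [0.45615977 0.03254525 0.06967875]
```

>>> arm_command([
  [2.4, -1.1, 43, 0, 60],
  [0, 0, 43, 0, 60],
  [0, 0, 43, 0, 60],
  [0, 0, 25, 0, 50],
  [0, 0, 18, 0, 50],
  [0, 0, 0, 0, 50],
  [0, 0, 0, 0, 5],
  [0, 0, 0, 0, 5],
  [0, 0, 0, 0, 5],
  [0, 0, 0, 0, 5],
], newtons=40)

```text
time_s: 3.9
tool_pos: [0.4495, 0.2079, 0.0733]
tcp_rot: [-0.0, 0.99, 0.141, 0.0]
contact_force: [0.6, 0.7, 0.2]
gripper_width: 0.053
gripper_force: 0.0
```

>>> arm_command([
  [0, 0, 0, 0, 5],
  [0, 0, 0, 0, 5],
])

```text
time_s: 4.15
tool_pos: [0.4492, 0.2077, 0.0728]
tcp_rot: [0.0, 0.99, 0.141, -0.0]
contact_force: [-0.5, 0.0, 0.4]
gripper_width: 0.051
gripper_force: 0.0
```

The fingers closed to 5% with no force, so they didn't catch the pin. I'll look.

```bash
python3 - <<'E'
from h import *
shot('wrist','w2'); shot('side','s2'); shot('scene','sc2')
a=cv2.imread('pics/w2.png')[120:400,200:440]; b=cv2.imread('pics/s2.png')[230:330,220:320]; e=cv2.imread('pics/sc2.png')[170:290,360:460]
cv2.imwrite('pics/m2.png',np.hstack([cv2.resize(a,(360,420)),cv2.resize(b,(420,420),interpolation=2)])); print(env.observe()['gripper_width'])
E
```

```text
0.05099364868163729
```

View pics/m2.png

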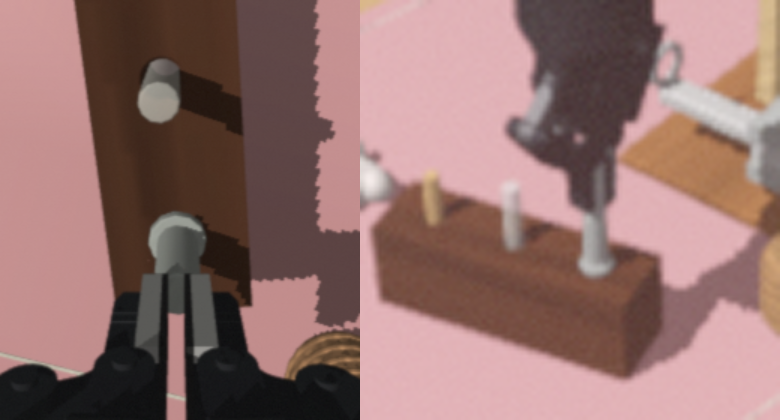

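In both views the fingertips look level with the pin's top or beside it. I'll project the TCP and the pin into these pictures to tell which.

```bash
python3 - <<'E'
from h import *
o=env.observe(); t=o['tool_pos']; print(t)
for n in('w2','s2','sc2'):
    c=load(n); print(n,[np.round(proj(c,p),1).tolist() for p in (t,t+[0,0,.02],(.4493,.207,.102),(.4493,.207,.065))])
E
python3 - <<'E'
from h import *
a=cv2.imread('pics/s2.png')[235:315,255:315]; b=cv2.imread('pics/sc2.png')[185:265,365:455];w=cv2.imread('pics/w2.png')[250:350,270:370]
cv2.imwrite('pics/m3.png',np.hstack([cv2.resize(x,None,fx=400/x.shape[0],fy=400/x.shape[0],interpolation=2) for x in(a,w)]))
E
```

```text
[0.44920345 0.20771593 0.07276499]
w2 [[317.0, 286.9], [317.0, 305.5], [318.6, 315.8], [318.4, 280.8]]
s2 [[274.8, 288.1], [274.5, 281.9], [274.6, 278.8], [275.1, 290.4]]
sc2 [[400.4, 223.3], [401.6, 217.2], [401.9, 214.4], [399.7, 225.7]]
```

View pics/m3.png

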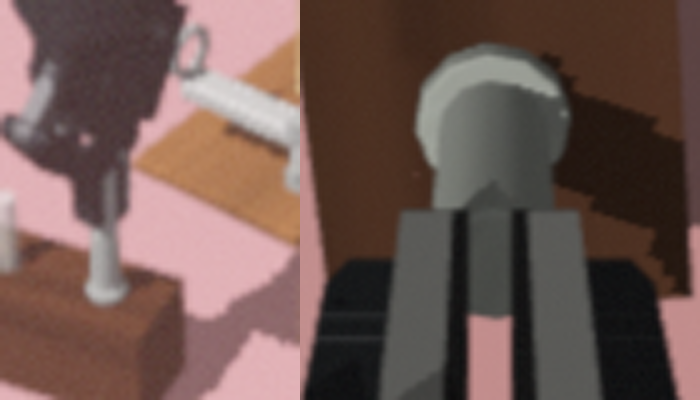

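The evidence agrees across both views. The fingertips sit about 25–30 mm higher than the reported TCP (side: tips at row 279, TCP projects to row 288), just above the pin's top. I'll compute the offset, then open, lower in small steps and watch the force.

```bash
python3 - <<'E'
from h import *
c=load('w2');s=load('s2');t=env.observe()['tool_pos']; X=np.array([.96,.28,0])
for h in (0,.01,.02,.025,.03,.035): print(h,[np.round(proj(c,t+X*a+[0,0,h])[1],1) for a in(.011,0,-.011)],np.round(proj(s,t+[0,0,h]),1))
E
```

```text
0 [np.float64(266.3), np.float64(286.9), np.float64(306.8)] [274.8 288.1]
0.01 [np.float64(274.2), np.float64(295.7), np.float64(316.5)] [274.7 285. ]
0.02 [np.float64(283.0), np.float64(305.5), np.float64(327.2)] [274.5 281.9]
0.025 [np.float64(287.8), np.float64(310.8), np.float64(333.0)] [274.5 280.3]
0.03 [np.float64(292.9), np.float64(316.4), np.float64(339.1)] [274.4 278.7]
0.035 [np.float64(298.2), np.float64(322.4), np.float64(345.5)] [274.3 277.1]
```

>>> arm_command([
  [0, 0, 0, 0, 50],
  [0, 0, 0, 0, 50],
  [0, 0, 0, 0, 50],
  [0, 0, 5, 0, 50],
  [0, 0, 3, 0, 50],
  [0, 0, 0, 0, 50],
])

```text
time_s: 5.05
tool_pos: [0.4488, 0.2076, 0.0642]
tcp_rot: [0.0, 0.99, 0.141, -0.001]
contact_force: [-0.0, -0.3, 0.8]
gripper_width: 0.497
gripper_force: 0.0
```

>>> arm_command([
  [0, 0, 5, 0, 50],
  [0, 0, 5, 0, 50],
  [0, 0, 0, 0, 50],
])

```text
time_s: 5.42
tool_pos: [0.4487, 0.2075, 0.0541]
tcp_rot: [0.0, 0.99, 0.141, -0.001]
contact_force: [1.1, -0.1, -0.7]
gripper_width: 0.497
gripper_force: 0.0
```

```bash
python3 - <<'E'
from h import *
shot('side','s3'); shot('wrist','w3')
a=cv2.imread('pics/s3.png')[235:315,255:315]; w=cv2.imread('pics/w3.png')[250:350,260:380]
cv2.imwrite('pics/m4.png',np.hstack([cv2.resize(x,None,fx=400/x.shape[0],fy=400/x.shape[0],interpolation=2) for x in(a,w)]))
print(env.observe()['contact_force'])
E
```

```text
[-0.89723744  0.41899269  0.69667922]
```

View pics/m4.png

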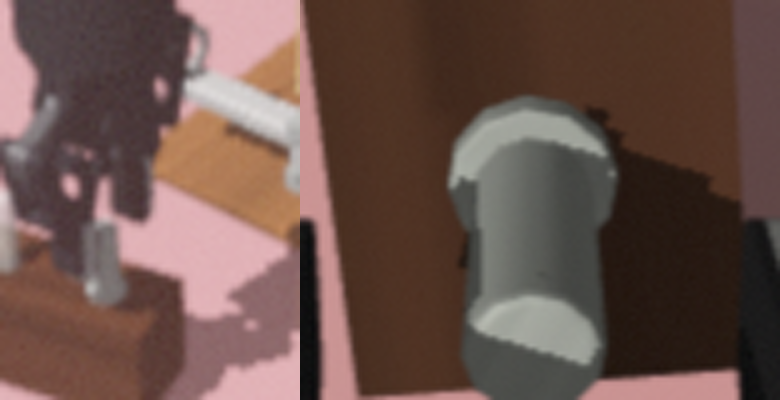

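```bash
python3 - <<'E'
from h import *
s=load('s3');w=load('w3');t=env.observe()['tool_pos']; Y=np.array([.279,-.96,0])
print('pin top',atz(w,260+(537-300)/4,250+345/4,.102), 'collar',atz(w,260+(532-300)/4,250+160/4,.065),t)
for sg in(-1,1):
  for h in(0,.01,.02,.03): print(sg,h,[np.round((proj(s,t+sg*k*Y+[0,0,h])-[255,235])*5).tolist() for k in(.021,.035)])
E
```

```text
pin top [0.45041694 0.20711191 0.102     ] collar [0.4522497  0.20805247 0.065     ] [0.44917173 0.20770777 0.05470332]
-1 0 [[77.0, 319.0], [61.0, 336.0]]
-1 0.01 [[76.0, 303.0], [60.0, 320.0]]
-1 0.02 [[75.0, 288.0], [59.0, 305.0]]
-1 0.03 [[75.0, 272.0], [58.0, 289.0]]
1 0 [[123.0, 269.0], [138.0, 253.0]]
1 0.01 [[122.0, 254.0], [137.0, 238.0]]
1 0.02 [[122.0, 239.0], [137.0, 223.0]]
1 0.03 [[121.0, 223.0], [136.0, 207.0]]
```

>>> arm_command([
  [1.5, 0, 5, 0, 50],
  [0, 0, 4, 0, 50],
  [0, 0, 3, 0, 50],
  [0, 0, 0, 0, 5],
  [0, 0, 0, 0, 5],
  [0, 0, 0, 0, 5],
  [0, 0, 0, 0, 5],
  [0, 0, 0, 0, 5],
], newtons=40)

```text
time_s: 6.52
tool_pos: [0.4507, 0.2082, 0.0429]
tcp_rot: [-0.0, 0.99, 0.141, 0.0]
contact_force: [-0.6, 0.1, -0.9]
gripper_width: 0.144
gripper_force: 38.9
```

>>> arm_command([
  [0, 0, -25, 0, 5],
  [0, 0, -25, 0, 5],
  [0, 0, -25, 0, 5],
  [0, 0, -25, 7, 5],
  [-4.3, 34.8, 0, 0, 5],
  [-4.3, 34.8, 0, 0, 5],
  [-4.3, 34.8, 0, 0, 5],
  [-4.3, 34.8, 0, 0, 5],
  [-4.3, 34.8, 0, 0, 5],
  [0, 0, 0, 0, 5],
])

```text
time_s: 7.78
tool_pos: [0.4572, 0.0314, 0.1427]
tcp_rot: [0.0, 0.997, 0.079, -0.0]
contact_force: [0.6, -0.9, -1.0]
gripper_width: 0.147
gripper_force: 39.3
```

>>> arm_command([
  [0, 0, 0, 0, 5],
  [0, 0, 0, 0, 5],
])

```text
time_s: 8.02
tool_pos: [0.4572, 0.0337, 0.1427]
tcp_rot: [-0.0, 0.997, 0.081, -0.0]
contact_force: [0.4, -0.1, -1.5]
gripper_width: 0.146
gripper_force: 39.3
```

```bash
python3 - <<'E'
from h import *
o=env.observe(); t=o['tool_pos']; print(t,o['tcp_rot'],o['gripper_width'],o['gripper_force'])
w=shot('wrist','w4');s=shot('side','s4');sc=shot('scene','sc4')
print(proj(w,t+[0,0,-.0375]),proj(w,(.4572,.0328,.072)),proj(s,t+[0,0,-.0375]),proj(s,(.4572,.0328,.072)),proj(sc,t+[0,0,-.0375]),proj(sc,(.4572,.0328,.072)))
a=cv2.imread('pics/w4.png')[190:310,260:380]; b=cv2.imread('pics/s4.png')[210:290,280:360]; 
cv2.imwrite('pics/m5.png',np.hstack([cv2.resize(x,(400,400),interpolation=2) for x in(a,b)]))
E
```

```text
[0.45717351 0.0337265  0.14270802] [-1.24839406e-04  9.96727376e-01  8.08363041e-02 -1.18216924e-04] 0.14591028457915953 39.26298916339874
[316.9706547  260.32621997] [318.36539652 242.97981107] [322.22442179 247.14802662] [322.14955985 257.04433144] [324.01095727 225.41389108] [323.2812562 235.6205974]
```

View pics/m5.png

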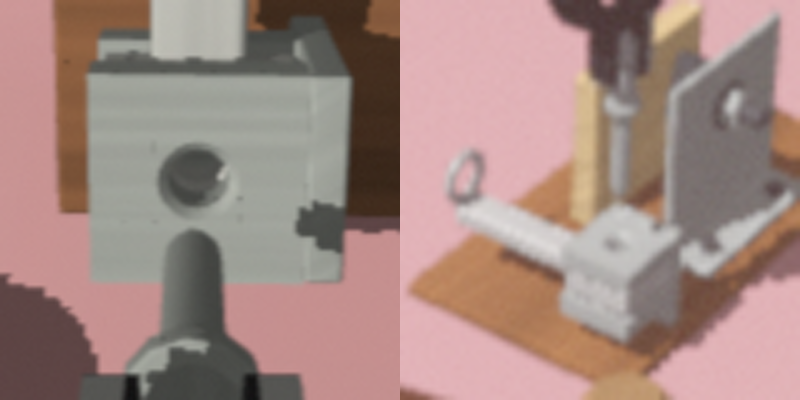

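The wrist part shows the pin foot's near edge at crop (193,232) and the hole centre at (197,182). The side part shows the foot at (620,195) and the hole at (617,243), so they're nearly aligned.

```bash
python3 - <<'E'
from h import *
from scipy.optimize import fsolve
w=load('w4');s=load('s4');t=env.observe()['tool_pos']; X=np.array([.987,.16,0]);Y=np.array([.16,-.987,0])
q=lambda x,y:(260+(x+.5)/3.333-.5,190+(y+.5)/3.333-.5); g=lambda x,y:(280+(x-400+.5)/5-.5,210+(y+.5)/5-.5)
T=lambda p:np.round([(p-t)@X*1e3,(p-t)@Y*1e3],1)
zf=t[2]-.038
h=atz(w,*q(197,182),.072); print('hole wrist',h,T(h),'side',T(atz(s,*g(617,243),.072)))
for r in(.004,.005): f=atz(w,*q(193,232),zf)-X*r; print('foot wrist',T(f))
print('foot side',T(atz(s,*g(620,193),zf)), T(atz(s,*g(620,190),zf)))
E
```

```text
hole wrist [0.45635427 0.03239624 0.072     ] [-1.1  1.1] side [-4.9 -2. ]
foot wrist [-3.5  0.2]
foot wrist [-4.5  0.2]
foot side [-5.4 -1.4] [-3.8  0.9]
```

Relative to the wrist view, the foot needs about +2.5 mm x and +0.8 mm y in the tool frame. I'll lower to just above the mouth, then feel the way in.

>>> arm_command([
  [2.5, 0.8, 15, 0, 5],
  [0, 0, 13, 0, 5],
  [0, 0, 0, 0, 5],
  [0, 0, 0, 0, 5],
])

```text
time_s: 8.68
tool_pos: [0.4598, 0.0326, 0.1146]
tcp_rot: [-0.0, 0.997, 0.08, -0.0]
contact_force: [0.4, -0.8, -0.1]
gripper_width: 0.143
gripper_force: 39.3
```

```bash
python3 - <<'E'
from h import *
o=env.observe(); t=o['tool_pos']; print(t,o['contact_force'])
w=shot('wrist','w5'); g=cv2.cvtColor(cv2.imread('pics/w5.png'),cv2.COLOR_BGR2GRAY)
h=proj(w,(.4570,.0325,.072)); print(h,proj(w,t+[0,0,-.038])); u0,v0=np.round(h).astype(int)
for v in range(v0-30,v0+34,2): print(v,' '.join('%3d'%x for x in g[v,u0-26:u0+28:2]))
print(u0-26)
E
```

```text
[0.45980249 0.0325772  0.11458973] [ 0.41787504 -0.78271701 -0.05605159]
[316.31765565 261.62174674] [316.92830143 259.99021028]
232 160 160 160 160 160 161 162 161 162 162 161 162 161 161 162 162 162 162 162 162 162 164 164 164 163 163 163
234 158 157 158 158 158 158 157 158 158 158 158 158 159 159 159 159 159 159 158 160 159 159 160 160 160 160 160
236 158 157 157 157 157 158 158 159 157 157 158 158 158 158 157 158 157 158 158 159 157 158 157 158 158 157 158
238 160 160 159 160 159 159 159 159 159 159 159 160 160 160 160 160 159 160 159 160 160 161 159 160 160 160 161
240 164 164 164 165 164 165 165 165 164 165 165 165 166 165 164 164 165 164 164 164 163 165 164 164 164 164 164
242 159 159 159 159 160 159 159 160 159 160 160 160 160 159 160 161 160 159 161 160 160 161 161 161 162 162 161
244 157 158 158 158 158 158 158 157 157 158 158 158 158 158 157 158 159 158 158 158 158 158 158 159 159 160 159
246 162 163 162 162 162 162 162 162 161 162 161 162 162 162 162 161 162 162 162 162 163 161 161 162 162 162 163
248 164 165 165 164 165 164 164 164 165 165 165 165 165 165 165 165 165 165
[... 1916 characters left out ...]
 160 160 160 160 159 159
284 158 157 158 157 158 158 158 158 157 137 116 107  97  87  80  74  70  67  75 155 159 158 159 159 159 159 159
286 158 157 158 157 157 158 158 158 156 134 117 107  97  87  79  73  69  67  75 154 158 159 159 159 158 158 158
288 155 156 157 157 157 157 156 157 156 131 115 100  92  89  82  79  73  67  72 143 158 158 158 158 158 157 158
290 158 157 157 157 157 157 157 155 141 112 104  98  86  96  89  85  79  75  70 114 155 158 157 157 158 158 159
292 159 159 159 159 159 159 157 125 112 112 114  81  77  90  83 102 104  84  81  71 100 153 159 159 159 158 159
294 161 162 161 161 161 159 130 126 143 156 134  77  75  74  76  77  77  79  89  75  71  85 140 161 162 163 162
290
```

Reading the patch: the hole is centred at about (315.2,261) and the foot at about (317.8,264) when taken to mouth height. That calls for roughly +1.8 mm x and −1.4 mm y. I'll correct and feel in.

>>> arm_command([
  [1.8, -1.4, 0, 0, 5],
  [0, 0, 0, 0, 5],
  [0, 0, 2, 0, 5],
  [0, 0, 2, 0, 5],
  [0, 0, 2, 0, 5],
  [0, 0, 0, 0, 5],
])

```text
time_s: 9.48
tool_pos: [0.4612, 0.0342, 0.1085]
tcp_rot: [-0.0, 0.997, 0.08, -0.0]
contact_force: [-0.3, 0.9, -0.7]
gripper_width: 0.15
gripper_force: 39.3
```

```bash
python3 - <<'E'
from h import *
o=env.observe(); t=o['tool_pos']; print(t,o['contact_force'],o['torque'])
w=shot('wrist','w6'); g=cv2.cvtColor(cv2.imread('pics/w6.png'),cv2.COLOR_BGR2GRAY)
u0,v0=316,262
for v in range(v0-20,v0+26,2): print(v,' '.join('%3d'%x for x in g[v,u0-22:u0+24:2]))
print(u0-22)
E
```

```text
[0.46117795 0.03419293 0.10848375] [-0.32420837  0.9303896  -0.66105974] [-0.04187594  0.06760111 -0.01044088]
242 157 157 158 156 157 158 158 158 158 158 157 157 158 158 157 158 158 158 158 159 158 157 157
244 160 161 160 160 160 160 159 160 160 159 160 161 161 161 161 161 160 161 161 161 161 161 161
246 163 164 164 164 165 164 165 165 165 165 165 165 165 165 165 165 164 165 165 165 164 165 165
248 159 158 159 159 160 158 159 159 160 159 159 159 160 159 160 160 160 161 159 160 160 161 160
250 158 158 158 158 159 158 158 158 158 158 158 158 157 157 158 158 158 159 158 159 158 159 159
252 162 162 162 162 163 163 162 162 162 162 162 162 162 162 163 162 162 162 161 162 163 162 162
254 165 165 165 164 165 164 165 166 165 165 166 165 165 165 166 166 166 165 165 166 165 165 164
256 161 161 162 161 162 161 163 162 163 160 150 138 132 135 143 158 162 162 162 162 162 162 162
258 157 157 156 157 157 158 158 157 148 114 100  96  89  89  93 115 141 155 158 158 159 159 159
260 157 158 158 157 157 157 157 142  99  97 102  95  86  76  73  77  77  95 104 149 152 154 158
262 159 159 160 159 159 159 1
[... 522 characters left out ...]
  71  74  75  77  78  77
274 160 161 161 161 162 161 144 112 119 111 101  90  81  74  69  69  80  89  77  78  79  78  78
276 159 160 160 160 160 161 158 128 119 110 100  90  81  74  69  68 101 170 154  94  89  83  76
278 161 161 160 161 160 161 161 146 118 109 100  89  82  73  70  68  92 167 163 161 161 154 147
280 158 158 158 158 159 158 159 143 117 109  99  88  80  75  69  68  86 156 159 159 152 159 159
282 161 160 161 161 161 154 155 140 116 109  99  88  80  75  69  67  78 158 162 162 162 162 163
284 161 161 161 161 161 161 159 138 116 107  98  87  79  75  70  67  76 159 162 163 162 163 162
286 158 158 158 159 159 159 157 135 116 106  97  87  79  74  69  68  76 156 160 160 160 160 159
294
```

The foot now sits centred in the mouth (hole centre ~(317.2,267), foot ~(317.5,267)) with no contact force. I'll go down.

>>> arm_command([
  [0, 0, 3, 0, 5],
  [0, 0, 3, 0, 5],
  [0, 0, 3, 0, 5],
  [0, 0, 3, 0, 5],
  [0, 0, 3, 0, 5],
  [0, 0, 0, 0, 5],
])

```text
time_s: 10.28
tool_pos: [0.4609, 0.0341, 0.0931]
tcp_rot: [0.0, 0.997, 0.08, -0.001]
contact_force: [-3.5, -1.6, 0.0]
gripper_width: 0.145
gripper_force: 39.3
```

>>> arm_command([
  [-0.6, 0, 3, 0, 5],
  [0, 0, 3, 0, 5],
  [0, 0, 3, 0, 5],
  [0, 0, 3, 0, 5],
  [0, 0, 0, 0, 5],
])

```text
time_s: 10.9
tool_pos: [0.4605, 0.034, 0.0812]
tcp_rot: [0.0, 0.997, 0.08, -0.0]
contact_force: [-2.5, -4.1, -0.3]
gripper_width: 0.144
gripper_force: 39.4
```

>>> arm_command([
  [-0.5, 0.5, 3, 0, 5],
  [0, 0, 3, 0, 5],
  [0, 0, 3, 0, 5],
  [0, 0, 3, 0, 5],
  [0, 0, 3, 0, 5],
  [0, 0, 3, 0, 5],
  [0, 0, 3, 0, 5],
  [0, 0, 0, 0, 5],
])

```text
time_s: 11.9
tool_pos: [0.4601, 0.0335, 0.0602]
tcp_rot: [0.0, 0.997, 0.08, -0.0]
contact_force: [-3.7, -2.4, -0.9]
gripper_width: 0.15
gripper_force: 39.5
```

>>> arm_command([
  [-0.4, 0.2, 2, 0, 5],
  [0, 0, 2, 0, 5],
  [0, 0, 1, 0, 5],
  [0, 0, 0, 0, 5],
])

```text
time_s: 12.4
tool_pos: [0.46, 0.0333, 0.0556]
tcp_rot: [-0.0, 0.997, 0.08, -0.0]
contact_force: [-3.9, -1.6, 0.8]
gripper_width: 0.143
gripper_force: 39.6
```

>>> arm_command([
  [0, 0, 1, 0, 5],
  [0, 0, 0, 0, 5],
])

```text
time_s: 12.65
tool_pos: [0.4601, 0.0333, 0.0549]
tcp_rot: [-0.0, 0.997, 0.08, -0.0]
contact_force: [-4.4, -2.0, 2.5]
gripper_width: 0.149
gripper_force: 39.7
```

>>> arm_command([
  [0, 0, 0, 0, 40],
  [0, 0, 0, 0, 40],
  [0, 0, 0, 0, 40],
  [0, 0, 0, 0, 40],
])

```text
time_s: 13.15
tool_pos: [0.4604, 0.0334, 0.0549]
tcp_rot: [-0.0, 0.997, 0.08, 0.0]
contact_force: [-0.6, -0.0, 0.4]
gripper_width: 0.401
gripper_force: 0.0
```

```bash
python3 - <<'E'
from h import *
o=env.observe(); t=o['tool_pos']; print(t,o['contact_force'],o['gripper_width'],o['gripper_force'])
s=shot('side','s7'); g=cv2.cvtColor(cv2.imread('pics/s7.png'),cv2.COLOR_BGR2GRAY)
for z in(.072,.077,.114): print(z,np.round(proj(s,(.4590,.0335,z)),1))
for v in range(236,268): print(v,' '.join('%3d'%x for x in g[v,306:342]))
E
```

```text
[0.46037845 0.03336783 0.05494886] [-0.5961195  -0.02132733  0.44293996] 0.40121737752548775 0.0
0.072 [321.5 256.9]
0.077 [321.5 255.4]
0.114 [321.9 244.1]
236  96  83  84  89  78  70  65  70  67  71  78  82  73  69  66  77  77  68  67  65  63  65  62  63  65  69  96 146 145 123 114 115 114 114 113 117
237 104  77  80  84  73  75  69  67  68  68  89 120 106  81  67  76  78  66  63  65  63  67  65  72  73  83 109 148 148 128 116 114 114 115 112 114
238 125  80  78  82  76  75  72  65  69  70 110 157 155 110  70  75  72  67  63  67  63  62  67  82  92 107 122 152 149 128 117 113 114 115 112 109
239 148  96  74  77  72  72  69  69  68  71 107 167 174 128  76  71  67  68  69  57  67  63  60  74 104 113 124 156 149 128 116 115 116 115 114 112
240 160 106  77  70  65  67  72  65  66  68  83 141 154 110  72  64  66  69  66  65  62  62  63  69  98 109 125 162 148 122 114 113 115 112 114 114
241 175 127  80  71  66  68  70  69  72  64  63  87 101  81  69  63  67  72  66  67  63  62  63  66  99 111 125 162 143 123 117 116 114 112 112 115
242 189 150  96  73  68  68  69  70  67  67  65  68  72
[... 3092 characters left out ...]
 174 175 176 177 180 182 187 190 194 193 193 191 181 156 130 119 119 122 120 119 122 134 127 123 118 118 118
264 116 118 103  94  93 106 136 167 178 184 177 174 174 175 178 180 181 186 189 190 177 154 128 117 120 125 123 123 117 115 103  98 105 108 119 118
265 135 134 121 100  95  94 111 170 190 191 184 171 170 176 175 173 174 176 181 175 148 127 119 120 125 127 126 121 119 112 100  89  92  98 106 102
266 139 135 134 123 117 113 120 172 187 192 190 180 180 188 176 171 172 173 174 156 129 116 120 125 126 125 122 119 118 111  98  93  87  87  89  87
267 136 135 134 133 132 131 141 178 187 188 189 188 188 194 185 183 171 171 175 150 125 125 122 127 125 122 119 117 116 113  97  89  86  83  86  84
```

The pin bottomed at the predicted height (TCP 0.055, +2.5 N) and is released. I'll retreat up and move over the gap.

>>> arm_command([
  [0, 0, -15, 0, 40],
  [0, 0, -30, 0, 40],
  [0, 0, -50, 0, 50],
  [0, 0, -50, 0, 50],
  [12.6, 41.7, 0, 0, 50],
  [12.6, 41.7, 0, 0, 50],
  [12.7, 41.7, 0, 0, 50],
  [0, 0, 0, 0, 50],
  [0, 0, 0, 0, 50],
  [0, 0, 0, 0, 50],
])

```text
time_s: 14.45
tool_pos: [0.5172, -0.0832, 0.2002]
tcp_rot: [-0.0, 0.997, 0.081, 0.0]
contact_force: [-0.4, 0.8, 0.8]
gripper_width: 0.501
gripper_force: 0.0
```

```bash
python3 - <<'E'
from h import *
o=env.observe(); t=o['tool_pos']; print(t,o['tcp_rot'],o['gripper_width'])
w=shot('wrist','w8'); g=cv2.cvtColor(cv2.imread('pics/w8.png'),cv2.COLOR_BGR2GRAY)
yaw=.16;P=np.array([.458,.0335]);R=np.array([[np.cos(yaw),-np.sin(yaw)],[np.sin(yaw),np.cos(yaw)]])
S=lambda x,y,z:np.r_[P+R@(np.array([x+15,y-125])/1e3),z/1e3]
for n,p in dict(head=(26,0,110),platefl=(2.5,55,125),platefr=(2.5,-55,125),bb_l=(50.5,55,110),bb_r=(50.5,-55,110),pintop=(-15,125,114)).items(): print(n,S(*p),np.round(proj(w,S(*p)),1))
u0,v0=np.round(proj(w,S(26,0,110))).astype(int)
for v in range(v0-50,v0+54,3): print(v,' '.join('%3d'%x for x in g[v,u0-54:u0+56:4]))
print(u0-54)
E
```

```text
[ 0.51722033 -0.08319581  0.20016376] [-5.15797907e-05  9.96730192e-01  8.08015370e-02  1.84533007e-04] 0.5013314141356536
head [ 0.51839109 -0.08337136  0.11      ] [317.5 232.9]
platefl [ 0.48642875 -0.03281784  0.125     ] [238.7 271.2]
platefr [ 0.50395375 -0.14141284  0.125     ] [396.2 271.4]
bb_l [ 0.53381566 -0.02517057  0.11      ] [238.5 199.1]
bb_r [ 0.55134066 -0.13376557  0.11      ] [396.6 199.3]
pintop [0.458  0.0335 0.114 ] [148.3 287.4]
183 176 175 175 176 176 175 169 160 160 160 160 160 160 160 161 160 160 161 161 161 161 161 161 160 161 160 160 161
186 168 169 169 170 171 171 167 161 161 161 161 161 161 161 161 163 162 162 161 162 162 163 163 162 163 163 162 162
189 163 162 162 164 164 163 163 163 163 163 163 163 162 163 164 163 163 164 164 165 165 166 165 165 165 165 165 164
192 166 165 165 165 165 166 165 166 165 166 167 167 167 168 167 167 167 167 167 169 168 167 169 169 168 169 169 168
195 170 171 171 171 170 171 171 171 171 171 172 171 171 172 172 172 171 172 172 172 172 172 172 173 172 173 173 172
198 171 170 170 171 171 171 171 171 171 171 173 173 173 173 17
[... 2721 characters left out ...]

270  80  81  82  81  79  78  78  81  79  78  79  79  81  80  81  79  79  77  77  79  77  78  79  79  78  79  77  77
273  81  83  78  81  79  77  77  81  80  78  78  78  82  80  80  80  78  77  78  79  78  77  80  78  78  80  78  77
276 148 150 147 144 144 142 145 146 145 143 143 145 147 146 143 141 141 138 139 139 136 136 136 134 130 132 130 128
279 147 146 144 143 141 139 145 145 143 144 143 149 145 147 147 144 142 144 144 141 141 147 144 145 142 146 142 140
282 148 149 149 148 147 148 148 149 146 145 146 146  76  90  90  53 144 144 143 143 144 145 144 143 144 143 143 144
285 149 149 149 149 148 149 149 149 148 149 149 149  72  66  57  36 149 148 147 148 148 149 149 148 148 148 148 148
264
```

The gap edges fall where predicted (backboard edge at row 202, plate edge at row 275), and the dark head is around u 308–336, leaning to image right. I'll descend in stages.

>>> arm_command([
  [-1, 0, 30, 0, 50],
  [0, 0, 30, 0, 50],
  [0, 0, 30, 0, 50],
  [0, 0, 12, 0, 50],
  [0, 0, 8, 0, 50],
  [0, 0, 0, 0, 50],
])

```text
time_s: 15.25
tool_pos: [0.5168, -0.0842, 0.0902]
tcp_rot: [0.0, 0.997, 0.08, 0.0]
contact_force: [-1.1, -0.1, 1.1]
gripper_width: 0.5
gripper_force: 0.0
```

>>> arm_command([
  [0, 0, 8, 0, 50],
  [0, 0, 8, 0, 50],
  [0, 0, 6, 0, 50],
  [0, 0, 0, 0, 50],
])

```text
time_s: 15.75
tool_pos: [0.5159, -0.0842, 0.067]
tcp_rot: [-0.0, 0.997, 0.08, -0.001]
contact_force: [-0.6, -0.3, 0.2]
gripper_width: 0.502
gripper_force: 0.0
```

>>> arm_command([
  [0, 0, 6, 0, 50],
  [0, 0, 5, 0, 50],
  [0, 0, 0, 0, 50],
])

```text
time_s: 16.12
tool_pos: [0.516, -0.0842, 0.0561]
tcp_rot: [-0.0, 0.997, 0.08, -0.001]
contact_force: [0.3, -0.1, 0.2]
gripper_width: 0.502
gripper_force: 0.0
```

>>> arm_command([
  [0, 0, 0, 0, 5],
  [0, 0, 0, 0, 5],
  [0, 0, 0, 0, 5],
  [0, 0, 0, 0, 5],
  [0, 0, 0, 0, 5],
  [0, 0, 0, 0, 5],
], newtons=50)

```text
time_s: 16.88
tool_pos: [0.5172, -0.0857, 0.0584]
tcp_rot: [0.001, 0.997, 0.08, 0.001]
contact_force: [-2.3, -5.0, 5.2]
gripper_width: 0.124
gripper_force: 48.1
```

>>> arm_command([
  [0, 0.5, 0, 0, 5],
  [0, 0, 0, 0, 5],
  [0, 0, 0, 0, 5],
  [0, 0, 0, 0, 5],
])

```text
time_s: 17.38
tool_pos: [0.5172, -0.0857, 0.0584]
tcp_rot: [0.001, 0.997, 0.08, 0.0]
contact_force: [-2.9, -3.8, 5.3]
gripper_width: 0.128
gripper_force: 48.0
```

```bash
python3 - <<'E'
from h import *
o=env.observe(); print(o['tool_pos'],o['contact_force'],o['torque'],o['gripper_width'],o['gripper_force'],o['time_s'])
s=shot('side','s9'); w=shot('wrist','w9')
g=cv2.cvtColor(cv2.imread('pics/s9.png'),cv2.COLOR_BGR2GRAY)
for v in range(238,266): print(v,' '.join('%3d'%x for x in g[v,312:336]))
g=cv2.cvtColor(cv2.imread('pics/w9.png'),cv2.COLOR_BGR2GRAY)
for v in range(210,330,4): print(v,' '.join('%3d'%x for x in g[v,270:366:4]))
for z in(.07,.11): print(proj(w,(.517,-.0845,z)))
E
```

```text
[ 0.51720027 -0.08571522  0.05838526] [-2.87907908 -3.82022941  5.32440289] [-0.45717249  0.46453924 -0.06635158] 0.12802038379758707 47.992387931153644 17.375
238 195 193 190 189 189 190 181 151 131 126 127 125 124 122 124 123 125 125 125 129 128 152 150 129
239 193 192 190 189 188 189 181 150 128 126 124 124 124 127 126 127 127 127 128 124 128 157 150 125
240 194 191 186 189 188 188 180 148 128 123 124 124 127 124 129 126 129 127 125 124 129 162 148 124
241 191 183 178 184 188 186 175 147 125 124 124 128 127 125 126 127 126 124 124 121 128 163 146 121
242 181 170 165 180 183 182 172 142 128 124 126 126 127 125 127 126 125 125 123 121 126 161 145 122
243 162 153 159 175 179 181 173 146 126 129 131 134 133 131 126 123 126 121 121 120 123 157 142 119
244 148 145 159 179 185 186 176 147 128 145 160 169 168 152 129 122 120 122 118 117 120 153 141 120
245 144 146 161 181 187 187 175 146 135 170 188 192 189 170 139 126 122 117 110 102 110 158 140 119
246 145 144 160 182 189 186 174 145 139 176 191 194 186 165 136 122 116 107  95  92 109 159 142 120
247 140 142 161 182 189 189 176 144 134 
[... 4215 characters left out ...]
  34  34  80  55  82  83  83  95  99  97  97
306  96  96  96  99  96  95  95  87  20  33  36  32  33  34  34  47  28  96  96  95  95  96  97  97
310  96  96  97  99  95  96  95  80  21  34  32  31  33  34  35  31  23  96  95  94  94  97  97  96
314  96  71  70  70  95  95  96  72  18  31  33  32  34  33  35  30  22  96  95  95  75  67  69  76
318  53  26  28  26  96  95  95  58  22  33  32  32  34  33  33  34  22  94  96  95  71  20  21  23
322  25  26  27  31  94  95  95  39  21  34  31  33  33  35  35  34  22  94  96  95  84  20  20  21
326  25  27  26  50  95  96  95  29  23  34  32  32  31  33  34  33  23  93  95  95  94  22  21  22
[314.37676008 297.28021045]
[313.88032676 344.86824552]
```

The pin is still seated in the side view (top ~(322,245), as predicted). I'll check the head's residual lean from the bar edges at full resolution.

```bash
python3 - <<'E'
from h import *
w=load('w9'); g=cv2.cvtColor(cv2.imread('pics/w9.png'),cv2.COLOR_BGR2GRAY)
for v in range(284,352,3): print(v,' '.join('%3d'%x for x in g[v,294:342]))
for x in(.509,.517,.525):
  for z in(.07,.09,.11): print(x,z,[np.round(proj(w,np.r_[x,-.0845,z]+k*np.r_[.16,-.987,0]),1).tolist() for k in(-.006,.006)])
E
```

```text
284 166 166 166 166 167 167 167 166 166 167 166 166 166 166 167 167 167 167 166 167 167 167 168 167 167 168 168 169 169 168 169 168 170 171 170 170 170 171 171 171 172 171 173 172 172 172 172 172
287 112 112 112 112 112 111  97  71  50  44  45  43  44  42  43  41  39  41  41  40  40  42  42  41  42  42  41  42  41  41  41  44  75 102 111 113 113 113 112 112 113 113 114 114 113 115 114 114
290 113 113 114 113 113 112  96  68  50  42  42  43  41  41  40  40  40  40  40  39  39  39  39  34  34  32  33  33  34  39  39  41  55  88 110 112 113 112 113 113 112 112 113 112 112 113 113 113
293  96  96  97  98  98  97  86  64  49  43  41  42  42  42  42  41  40  36  36  34  33  31  33  33  34  33  34  34  33  34  35  35  38  55  81  94  98  98  99  99  99  98  97  96  96  97  97  96
296  96  96  97  97  97  97  85  65  52  43  42  41  38  35  34  34  33  32  32  33  32  33  34  34  33  33  34  32  34  34  35  34  34  43  71  92  96  97  98  99  99  98  96  96  96  96  97  97
299  96  97  96  97  98  97  85  59  39  34  34  35  34  32  33  35  32  33  31  32  33  32  33  32  32  34  33  34  34 
[... 3103 characters left out ...]
  36  38  36  36  36  37  36  37  37  36  39  38  38  38  38  40  34  24  20  20  22  23  21  30  66  88  92
350  68  48  24  19  19  17  19  17  24  32  37  39  37  38  37  37  36  37  37  37  37  36  38  36  37  38  36  37  37  39  40  39  38  39  39  41  39  35  25  20  25  28  29  30  33  59  96 103
0.509 0.07 [[299.1, 312.4], [324.3, 312.3]]
0.509 0.09 [[297.2, 334.8], [325.3, 334.8]]
0.509 0.11 [[294.7, 363.0], [326.4, 363.0]]
0.517 0.07 [[301.6, 297.3], [327.2, 297.3]]
0.517 0.09 [[299.9, 318.3], [328.4, 318.3]]
0.517 0.11 [[297.7, 344.9], [330.0, 344.8]]
0.525 0.07 [[304.1, 281.8], [330.1, 281.8]]
0.525 0.09 [[302.7, 301.4], [331.7, 301.3]]
0.525 0.11 [[300.9, 326.1], [333.7, 326.1]]
```

The head is gripped with about 0.05 rad of residual lean, inside the limit. I'll firm the grip and load it slightly toward +y for more margin.

>>> arm_command([
  [0, -1.0, 0, 0, 5],
  [0, 0, 0, 0, 5],
  [0, 0, 0, 0, 5],
  [0, 0, 0, 0, 5],
  [0, 0, 0, 0, 5],
  [0, 0, 0, 0, 5],
], newtons=80)

```text
time_s: 18.23
tool_pos: [0.5172, -0.0857, 0.0585]
tcp_rot: [0.002, 0.997, 0.08, 0.001]
contact_force: [-3.1, -5.9, 4.8]
gripper_width: 0.118
gripper_force: 79.8
```

```bash
python3 - <<'E'
from h import *
o=env.observe(); print(o['tool_pos'],o['contact_force'],o['torque'],o['gripper_width'],o['gripper_force'],o['time_s'])
shot('wrist','w10')
for n in('w9','w10'):
  g=cv2.cvtColor(cv2.imread(f'pics/{n}.png'),cv2.COLOR_BGR2GRAY).astype(float)
  for v in(287,290,293,296,299):
    r=g[v,290:345]; x=np.arange(290,345); l=np.interp(-70,-r[:25],x[:25]); e=np.interp(70,r[25:],x[25:]); print(n,v,round(l,2),round(e,2),round((l+e)/2,2))
E
```

```text
[ 0.51722187 -0.08571947  0.058509  ] [-3.14869    -5.94189141  4.83673161] [-1.04551948  0.50575986 -0.09448935] 0.11755253203706283 79.79728918522596 18.225
w9 287 301.05 325.84 313.44
w9 290 300.93 326.45 313.69
w9 293 300.73 327.58 314.15
w9 296 300.75 327.96 314.36
w9 299 300.58 328.62 314.6
w10 287 301.32 326.24 313.78
w10 290 301.26 326.67 313.96
w10 293 301.0 327.63 314.31
w10 296 301.0 328.28 314.64
w10 299 300.85 328.79 314.82
```

The lean is about 0.04 rad, the grip holds at 80 N and is steady, and the pin is seated. I'll hand in while holding.

```bash
python3 -c "
from h import *
print(finish_job())"
```

```text
the job is handed in; nothing more can be done
None
```

The pin is seated to its collar through the fork and guide arm and let go, and I handed the job in with the bolt head still gripped at 80 N and about 0.04 rad off upright by my estimate from the wrist image; the judging result was not shown to me.

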